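Draw the copper electrode out of the slotted bar box

TASK

Take the copper bar out of the blue covered bar box: grip its protruding end, tilt that end up over the box's grey front lip, draw the bar out through its slot, and lay it lengthwise across both blue ribs of the white drying tray, roughly centred. Leave the dark grey bar where it is in its slot.

Things in the scene. Friction and masses are not known exactly. Their poses are not given: they have to be found in the camera images.
- bar_box: Fixed blue box, clear cover. Origin at bench height under the outer face of its slotted wall, midway between slots; +y points out of the slots. Box y -145 to 0, x +-95, top z 104 mm. Slots at x -45 and +45, 24 wide, open from z 40 (sill, level with inner floor) to 92; wall 6 thick. Inside, a keeper rod at y -105, underside z 58, stops level lifting. Grey base y 0 to 101, 6 thick: 34 mm clear under bars
- lip_top (a point): Middle of the top edge of the box's upright grey front lip: 98 mm out from the slotted wall, z 60 mm, 200 mm long, 6 mm thick, axes as the box. It stands 10 mm above the bars, so a bar cannot be pulled straight out: tilt its outer end up 5 to 15 degrees about its inner end (11 is good), then draw it along its own length over the lip
- copper_bar: Loose copper-coloured bar, 14 mm wide (x), 210 long (y), 10 high (z), about 0.09 kg; origin at its centre, +y to its outer end. It starts in either slot, level on floor and sill (z 40 to 50 mm), about 125 mm inside and 85 mm outside the wall (within 4 mm), its outer end some 10 mm short of the lip. Grip it across its width about 70 mm from its centre toward the outer end
- grey_bar: Loose dark grey steel bar of the same size and axes in the other slot; it must stay there
- drying_tray: Fixed white tray, 140 mm (x) by 280 mm (y), rim 10 mm high, floor 4 mm; origin at bench height under its centre, long axis y. Two blue ribs cross it along x at y = -35 and +35 mm, 126 mm long, 10 mm wide, tops at z = 26 mm. A bar lying on both ribs along y (either way round) has its centre at z = 31 mm

How it is judged:
On the way, in this order (a step that is already met when the one before it is completed fails the run):
1. the copper bar's outer end is tilted up while the bar is still in its slot (angle between copper_bar's own y axis and vertical below 1.53 rad and y of copper_bar in the frame of bar_box below 0.06 m), for 0.05 s.
2. the copper bar is drawn clear of the slotted wall (y of copper_bar in the frame of bar_box above 0.105 m), for 0.1 s.
At the end, for the whole second after the job is handed in: The copper bar lies level (within 4 degrees) and at rest on both ribs of the tray, its centre within 35 mm across and 40 mm along of the tray's centre, lengthwise within 17 degrees; the grey bar is within 20 mm of where it was (x of copper_bar in the frame of drying_tray between -0.035 and 0.035 m and y of copper_bar in the frame of drying_tray between -0.04 and 0.04 m and z of copper_bar in the frame of drying_tray between 0.026 and 0.036 m and angle between the y axis of copper_bar and the y axis of drying_tray, either way round below 0.3 rad and angle between copper_bar's own y axis and vertical between 1.5 and 1.64 rad and linear speed of copper_bar below 0.02 m/s and angular speed of copper_bar below 0.1 rad/s and distance of grey_bar from where it was at the start of the episode below 0.02 m); the robot touches nothing.
It fails at once if the grey bar is displaced by more than 30 mm (distance of grey_bar from where it was at the start of the episode above 0.03 m).
It also fails if it takes over 45 s, if anything falls off the work surface, if the arm or the gripper's body presses on something with over 40 N, if the wrist force passes 120 N, or if a joint passes its speed limit or range.

ROBOT

A 6-joint arm with a two-finger parallel gripper is mounted at the origin on a cart in front of the work surface, level with it; the furniture and walls round the work are solid. World frame = base frame: x ahead of the robot, y to its left, z up, the work surface at z = 0. Lengths are in m, angles in rad, forces in N, time in s.
With the tool pointing down it reaches from about 0.25 to 0.8 m from the base axis. Payload 3.9 kg.
Tool frame: the origin (TCP) lies midway between the tips of the shut fingers; the grasp point (between the pads) lies 19 mm behind it; z points along the fingers, y is the line along which they close (so a half turn about z gives the same grasp; the last joint's range is limited). The gripper opens to 85 mm and grips with 20 to 120 N. Pads are 22 mm wide; open, the fingers measure 114 mm over their backs; the gripper's body (76 mm by 85 mm) begins 54 mm behind the grasp point. The pads swing forward as they close: fully open they stand 13 mm farther back than shut.
Start: joints at [1.276, 0.26, -0.138, 1.173, 0, 1.571], TCP at [0.153, 0.502, 0.231] pointing down, gripper open.
Joint ranges: [-2.78, 2.78], [-0.83, 1.72], [-1.28, 1.37], [-1.9, 2.12], [-1.57, 1.48], [-3.14, 3.14]. Speed limits (rad/s): [2.57, 2.57, 3.14, 3.14, 3.14, 3.14].

INTERFACE

Orientations are given as a unit quaternion [w, x, y, z].
In Python, from rig import env, viewer gives the robot as it stands.
- The arm moves only by the tool play_rows, never from a script. Its argument "deltas" is a list of rows, each a list of 6 numbers: the shift along the tool's x, y, z scaled (see below), then the turn, a rotation vector about the tool's x, y, z scaled (see below). In form: [[x, y, z, rx, ry, rz], ...]. A call has 1 to 5 rows; each row is the pose to reach, as a shift and turn from the pose commanded when the call began, along the tool's axes at that moment; what a row does not reach only later rows make up. The controller multiplies each number of a shift by 0.15 m and each number of a turn by 45 degrees. A row lasts 1/10 s, in which the tool goes at most 50 mm and 8.59 degrees, less where a joint would pass 70% of its speed; a pose out of reach is approached as far as the arm can. A call with a number of a shift or a turn outside -1 to 1 is refused whole. A call with a gripper value outside its range is refused whole. "grip" is the closure, from 0 (fully open) to 1 (shut), set as the call begins (left out, the last holds). The fingers move at their own pace and stop on an object; "squeeze" is the grip in N (left out, the last holds). Time passes only in rows, so rows that repeat a pose let the fingers close. It gives the time, the measured TCP pose, the force, the opening and the grip force at its end, in the units of the state.
- env.get_obs(): the state, without advancing time (a new reading comes with each control period).
- viewer.get_image(name): name is "side" or "top"; returns a dict with "pixels" (480x640x3 uint8, red, green, blue), "range_z" (480x640 float32, m along the optical axis (not along the pixel's ray), 0 where there is no reading), "mtx" (3x3 intrinsics, pixels), "rvec" (rotation vector, rad) and "tvec" (3), from world to camera coordinates, as OpenCV has them. Camera axes: x right, y down, z forward; pixel columns grow to the right and rows downward; lengths in m; the calibration is good to about 2 mm. A picture is of the moment at which its call begins.
- env.finish_job(): hands the job in; it is judged then, once.
The state is a dict: "t": time; "q": joint angles; "qd": joint speeds; "joint_efforts": joint torques, N m; "eef_pos": TCP position; "tool_rot": TCP orientation; "wrist_force": force on the tool from outside, world axes, zero at the start; "ft_torque": the same for the moment, N m; "grip_width": opening from 0.0 (shut) to 1.0 (fully open); "grasp_force": force on a finger pad.
Only numpy, scipy, OpenCV 4.12 (cv2) and the standard library are available. Lean on these libraries where they do the work, as an engineer would, in place of code of your own. Each camera call takes 0.05 s, during which the arm holds its last target. There are 200 camera calls.

## Working session

There is one attempt and no reset: what is moved stays moved. The work goes in short steps, Python scripts to look and compute and a tool call to move; the robot and the scene stay as the last step left them, time stands still between calls to the robot, and variables do not carry over. Pictures are saved under pics/ and viewed, at most 10 in all, crops included, and the job is handed in when it is done.

Besides the shell and the picture viewer there is one more tool, called after "Request:" in YAML: its name, and indented under it one key for each argument. play_rows: Moves the arm, as the interface text tells. Its arguments: {"type":"object","properties":{"deltas":{"type":"array"},"grip":{"type":"number"},"squeeze":{"type":"number"}},"required":["deltas"]}

```bash
mkdir -p pics; ls; python3 - <<'E'
from rig import env, viewer
import cv2,numpy as np
o=env.get_obs(); print({k:np.round(v,3).tolist() for k,v in o.items()})
for n in("top","side"):
    d=viewer.get_image(n); np.savez(f"{n}0.npz",**d); cv2.imwrite(f"pics/{n}0.png",d["pixels"][:,:,::-1])
    R=cv2.Rodrigues(np.array(d["rvec"]))[0]; print(n,"cam",(-R.T@np.array(d["tvec"]).ravel()).round(3),d["mtx"][0],R.round(2).tolist())
E
```

```text
pics
{'t': 0.0, 'q': [1.276, 0.261, -0.139, 1.173, -0.0, 1.571], 'qd': [-0.0, -0.001, 0.0, 0.0, -0.0, -0.0], 'joint_efforts': [-0.001, -40.568, 25.392, 0.019, -0.0, 0.0], 'eef_pos': [0.152, 0.502, 0.23], 'tool_rot': [-0.0, 0.147, 0.989, -0.001], 'wrist_force': [0.151, 0.618, -0.096], 'ft_torque': [0.033, -0.005, 0.005], 'grasp_force': 0.0, 'grip_width': 1.003}
top cam [0.399 0.052 0.959] [496.18840937   0.         317.64065439] [[-0.02, -1.0, -0.0], [-0.98, 0.02, -0.17], [0.17, 0.0, -0.98]]
side cam [0.304 0.922 0.603] [561.93629419   0.         320.88080841] [[-0.96, -0.29, 0.02], [-0.16, 0.47, -0.87], [0.24, -0.83, -0.49]]
```

View pics/top0.png

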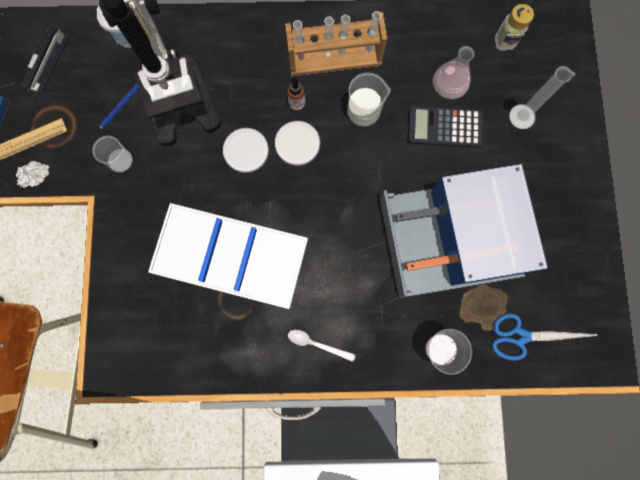

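View pics/side0.png

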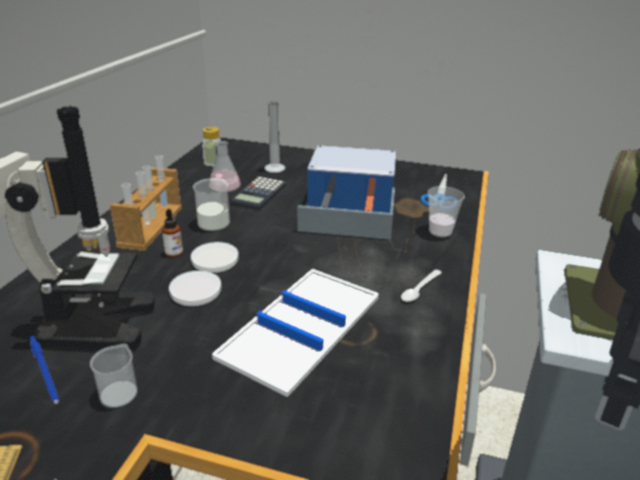

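The top view shows the box on the right, with its slots facing left. The copper bar's outer part runs from about (405,267) to (455,260), in the near slot. The grey bar is at about (395,216) to (440,210). The tray has its corners near (172,205), (307,238), (288,307) and (150,272), with blue ribs at u≈210 and 245. The side view agrees, and the arm is out of frame.

```bash
cat > h.py <<'E'
import numpy as np,cv2
def load(n,live=True):
    from rig import viewer
    return viewer.get_image(n)
def ray(d,uv,z):
    K=np.array(d["mtx"]);R=cv2.Rodrigues(np.array(d["rvec"]))[0];C=-R.T@np.array(d["tvec"]).ravel()
    uv=np.atleast_2d(uv).astype(float); r=np.c_[uv,np.ones(len(uv))]@np.linalg.inv(K).T@R
    return C+r*((z-C[2])/r[:,2])[:,None]
def mask(img,lo,hi,roi=None):
    m=cv2.inRange(cv2.cvtColor(img,cv2.COLOR_RGB2HSV),lo,hi)
    if roi is not None:
        k=np.zeros_like(m);x0,y0,x1,y1=roi;k[y0:y1,x0:x1]=255;m&=k
    return m
def big(m):
    c=cv2.findContours(m,cv2.RETR_EXTERNAL,cv2.CHAIN_APPROX_NONE)[0]
    return sorted(c,key=cv2.contourArea)[::-1]
def rect(P):
    c,s,a=cv2.minAreaRect((P[:,:2]*1000).astype(np.float32)); b=cv2.boxPoints((c,s,a))
    e=[b[1]-b[0],b[2]-b[1]]; e=max(e,key=np.linalg.norm)
    return np.round(c,1),np.round(s,1),round(np.degrees(np.arctan2(e[1],e[0]))%180,1)
E
python3 - <<'E'
from h import *
d=dict(np.load("top0.npz")); s=dict(np.load("side0.npz"))
t=d["pixels"]
for c in big(mask(t,(3,130,110),(20,255,255),(385,235,470,290)))[:1]:
    P=ray(d,c[:,0],.05); print("copper top",rect(P), "miny->outer", P[P[:,1].argmax()].round(3),P[P[:,1].argmin()].round(3))
for c in big(mask(t,(100,150,60),(130,255,255),(190,200,265,300)))[:2]:
    print("rib",rect(ray(d,c[:,0],.026)),rect(ray(d,c[:,0],.022)))
c=big(mask(t,(0,0,190),(180,60,255),(140,195,315,315)))[0]; print("tray",rect(ray(d,cv2.convexHull(c)[:,0],.01)))
r=d["range_z"]; 
# depth points
K=d["mtx"];R=cv2.Rodrigues(d["rvec"])[0]
v,u=np.mgrid[:480,:640]; X=(np.stack([(u-K[0,2])/K[0,0],(v-K[1,2])/K[1,1],u*0+1],-1)*r[...,None]).reshape(-1,3)
W=((X-d["tvec"].ravel())@R).reshape(480,640,3)
roi=np.zeros((480,640),bool); roi[150:310,375:450]=1
m=roi&(W[...,2]>.052)&(W[...,2]<.068)&(r>0)
c=big((m*255).astype(np.uint8)); print("lip",[(rect(ray(d,k[:,0],.06))) for k in c[:2]])
roi[:]=0; roi[150:310,425:570]=1
m=roi&(W[...,2]>.095)&(W[...,2]<.115)
c=big((m*255).astype(np.uint8)); print("cover",[(rect(ray(d,k[:,0],.104))) for k in c[:1]])
for p in((430,263),(420,213),(392,240),(500,220)): print(p,W[p[1],p[0]].round(3))
m=mask(s["pixels"],(3,130,110),(20,255,255),(355,170,385,225)); c=big(m)[0][:,0]; print("side copper",c.min(0),c.max(0)); print(ray(s,c[c[:,1].argmax()],.05),rect(ray(s,c,.05)))
E
```

```text
copper top (array([ 507.5, -157.2]), array([13.4, 93.8]), np.float32(98.5)) miny->outer [ 0.499 -0.111  0.05 ] [ 0.512 -0.204  0.05 ]
rib (array([543.3, 257.3]), array([ 10.3, 121.5]), np.float32(164.4)) (array([544. , 258.2]), array([ 10.3, 122.1]), np.float32(164.4))
rib (array([524.8, 190.9]), array([  9. , 121.1]), np.float32(164.4)) (array([525.3, 191.4]), array([  9. , 121.6]), np.float32(164.4))
tray (array([534.8, 225.8]), array([280.3, 140.9]), np.float32(74.4))
lip [(array([545.6, -88.4]), array([197.9,   7.2]), np.float32(8.5)), (array([ 563.2, -185.6]), array([60.3,  5.1]), np.float32(7.4))]
cover [(array([ 570.8, -256.3]), array([189.8, 147.2]), np.float32(8.5))]
(430, 263) [0.399 0.052 0.959]
(420, 213) [ 0.601 -0.141  0.047]
(392, 240) [ 0.55  -0.086  0.051]
(500, 220) [ 0.573 -0.269  0.104]
side copper [366 180] [373 209]
[[ 0.50796159 -0.12283986  0.05      ]] (array([ 515.6, -197.8]), array([ 12.1, 150.5]), np.float32(99.0))
```

```bash
cat > plan.py <<'E'
# plan.py x y z(mm) heading(deg of tool y) tilt(deg about tool y) ncalls [dist]: prints one row per call (repeat / scale it)
import sys,numpy as np
from scipy.spatial.transform import Rotation as Ro, Slerp
from rig import env
def tool(h,t):
    a=np.radians(h);y=np.array([np.cos(a),np.sin(a),0]);z=np.array([0,0,-1.]);x=np.cross(y,z)
    return Ro.from_matrix(np.c_[x,y,z])*Ro.from_rotvec([0,np.radians(t),0])
def plan(p,h,t,n):
    o=env.get_obs();p0=np.array(o["eef_pos"]);q=o["tool_rot"];R0=Ro.from_quat(np.r_[q[1:],q[0]]);R1=tool(h,t)
    print("t",round(float(o["t"]),2),"now mm",(p0*1000).round(1),"w",round(float(o["grip_width"]),3))
    S=Slerp([0,1],Ro.concatenate([R0,R1]));P=lambda f:p0+f*(np.array(p)/1000-p0)
    for k in range(n):
        a,b=k/n,(k+1)/n; d=S(a).inv().apply(P(b)-P(a))/.15; r=(S(a).inv()*S(b)).as_rotvec()/np.radians(45)
        print(np.round(np.r_[d,r],3).tolist())
if __name__=="__main__":
    v=list(map(float,sys.argv[1:])); plan(v[:3],v[3],v[4],int(v[5]))
E
python3 plan.py 505.5 -145.5 180 8.5 0 5
```

```text
t 0.1 now mm [152.4 501.8 230.5] w 0.999
[-0.701, -0.689, 0.069, -0.0, 0.0, 0.287]
[-0.838, -0.515, 0.068, -0.0, 0.0, 0.287]
[-0.931, -0.314, 0.068, -0.0, 0.0, 0.287]
[-0.978, -0.098, 0.068, -0.0, 0.0, 0.287]
[-0.975, 0.123, 0.068, -0.0, 0.0, 0.287]
```

Request:
play_rows:
  deltas:
    - [-0.2,-0.2,0.02,0,0,0.08]
    - [-0.4,-0.4,0.04,0,0,0.16]
    - [-0.6,-0.6,0.06,0,0,0.24]
    - [-0.7,-0.69,0.07,0,0,0.287]
    - [-0.7,-0.69,0.07,0,0,0.287]
  grip: 0.3
  squeeze: 60

```text
t: 0.6
eef_pos: [0.2233, 0.37, 0.2203]
tool_rot: [-0.0, 0.259, 0.966, -0.001]
wrist_force: [-0.2, 0.0, 0.3]
grip_width: 0.701
grasp_force: 0.0
```

Request:
play_rows:
  deltas:
    - [-0.25,-0.15,0.02,0,0,0.08]
    - [-0.5,-0.3,0.04,0,0,0.16]
    - [-0.7,-0.43,0.06,0,0,0.24]
    - [-0.84,-0.515,0.07,0,0,0.287]
    - [-0.84,-0.515,0.07,0,0,0.287]

```text
t: 1.1
eef_pos: [0.2944, 0.2419, 0.2101]
tool_rot: [-0.0, 0.366, 0.931, -0.0]
wrist_force: [0.3, 1.0, 0.1]
grip_width: 0.705
grasp_force: 0.0
```

Request:
play_rows:
  deltas:
    - [-0.25,-0.08,0.02,0,0,0.08]
    - [-0.5,-0.17,0.04,0,0,0.16]
    - [-0.75,-0.25,0.06,0,0,0.24]
    - [-0.93,-0.314,0.07,0,0,0.287]
    - [-0.93,-0.314,0.07,0,0,0.287]

```text
t: 1.6
eef_pos: [0.3661, 0.1131, 0.1997]
tool_rot: [0.0, 0.468, 0.884, 0.0]
wrist_force: [0.0, 0.2, 0.0]
grip_width: 0.698
grasp_force: 0.0
```

Request:
play_rows:
  deltas:
    - [-0.25,-0.02,0.02,0,0,0.08]
    - [-0.5,-0.05,0.04,0,0,0.16]
    - [-0.75,-0.08,0.06,0,0,0.24]
    - [-0.98,-0.1,0.07,0,0,0.287]
    - [-0.98,-0.1,0.07,0,0,0.287]

```text
t: 2.1
eef_pos: [0.4379, -0.0168, 0.1892]
tool_rot: [0.001, 0.564, 0.826, 0.001]
wrist_force: [0.0, 1.1, 0.1]
grip_width: 0.703
grasp_force: 0.0
```

Request:
play_rows:
  deltas:
    - [-0.25,0.03,0.02,0,0,0.08]
    - [-0.5,0.06,0.04,0,0,0.16]
    - [-0.75,0.09,0.06,0,0,0.24]
    - [-0.975,0.123,0.07,0,0,0.287]
    - [-0.975,0.123,0.07,0,0,0.287]

```text
t: 2.6
eef_pos: [0.5088, -0.1461, 0.1784]
tool_rot: [0.001, 0.653, 0.758, 0.001]
wrist_force: [-1.1, 0.6, 0.4]
grip_width: 0.698
grasp_force: 0.0
```

```bash
python3 plan.py 505.5 -145.5 120 8.5 0 1; python3 - <<'E'
from h import *
for n in("top","side"):
    d=load(n); np.savez(f"{n}1.npz",**d); cv2.imwrite(f"pics/{n}1.png",d["pixels"][:,:,::-1])
E
```

```text
t 2.6 now mm [ 508.8 -146.1  178.4] w 0.698
[0.008, -0.022, 0.389, 0.003, 0.001, 0.0]
```

View pics/side1.png

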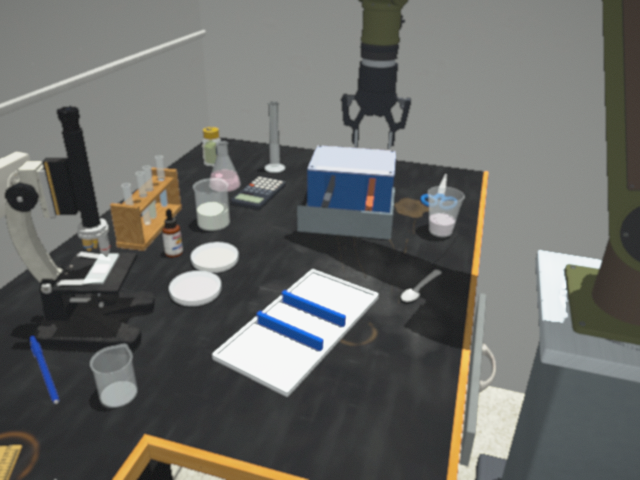

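View pics/top1.png

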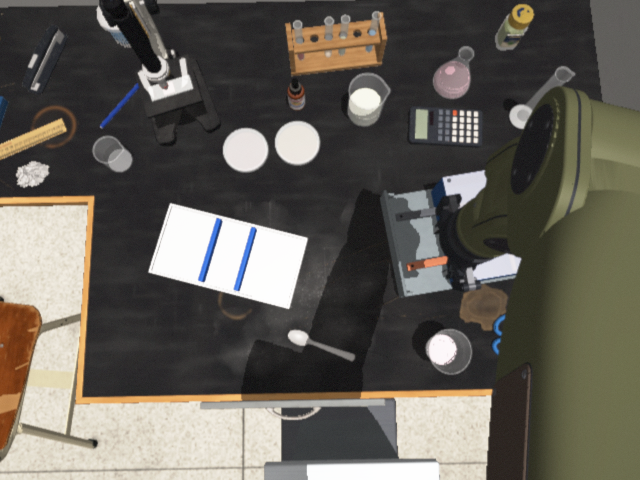

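Both views show the open gripper over the bar's outer part. The fingertips are near (355,140) and (393,140) in the side view, and the copper end is visible at (428,264) in the top view. I'll descend now.

Request:
play_rows:
  deltas:
    - [0.01,-0.02,0.13,0,0,0]
    - [0.01,-0.02,0.26,0,0,0]
    - [0.01,-0.02,0.4,0,0,0]
    - [0.01,-0.02,0.55,0,0,0]
    - [0.01,-0.02,0.55,0,0,0]

```text
t: 3.2
eef_pos: [0.4994, -0.1411, 0.0939]
tool_rot: [-0.003, 0.651, 0.759, -0.001]
wrist_force: [-0.9, 1.2, -0.1]
grip_width: 0.699
grasp_force: 0.0
```

```bash
python3 plan.py 505.5 -145.5 26.5 8.5 0 1; python3 - <<'E'
from h import *
d=load("side"); np.savez(f"side2.npz",**d); cv2.imwrite("pics/side2.png",cv2.resize(d["pixels"][80:260,260:460,::-1],None,fx=4,fy=3.3))
E
```

```text
t 3.2 now mm [ 499.4 -141.1   93.9] w 0.699
[-0.036, 0.038, 0.449, -0.007, -0.004, 0.005]
```

View pics/side2.png

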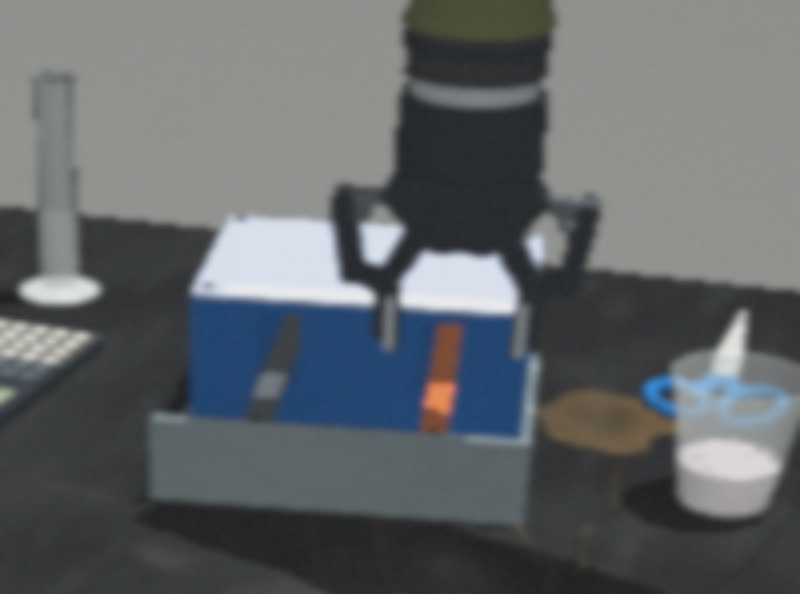

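The crop shows the fingers at u≈388 and 520, straddling the copper bar at u≈440, and the grey bar clear to the left. I'll let it settle before correcting.

Request:
play_rows:
  deltas:
    - [0,0,0.1,0,0,0]
    - [0,0,0.13,0,0,0]
    - [0,0,0.13,0,0,0]
    - [0,0,0.13,0,0,0]
    - [0,0,0.13,0,0,0]

```text
t: 3.75
eef_pos: [0.5031, -0.1443, 0.0777]
tool_rot: [0.001, 0.652, 0.758, 0.0]
wrist_force: [-0.1, -0.4, 0.2]
grip_width: 0.701
grasp_force: 0.0
```

```bash
python3 plan.py 505.5 -145.5 26.5 8.5 0 1; python3 -c "
from rig import env;o=env.get_obs();print(o['qd'].round(3) if hasattr(o['qd'],'round') else o['qd'])"
```

```text
t 3.75 now mm [ 503.1 -144.3   77.7] w 0.701
[-0.01, 0.014, 0.342, 0.002, 0.001, 0.001]
[-0.002  0.001 -0.002 -0.004  0.    -0.   ]
```

Request:
play_rows:
  deltas:
    - [-0.01,0.015,0.08,0,0,0]
    - [-0.01,0.015,0.17,0,0,0]
    - [-0.01,0.015,0.26,0,0,0]
    - [-0.01,0.015,0.34,0,0,0]
    - [-0.01,0.015,0.34,0,0,0]

```text
t: 4.25
eef_pos: [0.5033, -0.145, 0.0238]
tool_rot: [-0.002, 0.653, 0.758, -0.001]
wrist_force: [-0.5, 0.0, -0.3]
grip_width: 0.701
grasp_force: 0.0
```

Request:
play_rows:
  deltas:
    - [0,0,0,0,0,0]
    - [0,0,0,0,0,0]
    - [0,0,0,0,0,0]
    - [0,0,0,0,0,0]
    - [0,0,0,0,0,0]
  grip: 1
  squeeze: 60

```text
t: 4.75
eef_pos: [0.5055, -0.1456, 0.0264]
tool_rot: [0.001, 0.653, 0.758, 0.0]
wrist_force: [-0.2, -0.1, 1.8]
grip_width: 0.15
grasp_force: 60.7
```

Request:
play_rows:
  deltas:
    - [0,0,0,0,0,0]
    - [0,0,0,0,0,0]
    - [0,0,0,0,0,0]
    - [0,0,0,0,0,0]
    - [0,0,0,0,0,0]

```text
t: 5.25
eef_pos: [0.5054, -0.1456, 0.0261]
tool_rot: [0.0, 0.653, 0.758, 0.0]
wrist_force: [0.8, 0.3, 3.3]
grip_width: 0.148
grasp_force: 61.0
```

Request:
play_rows:
  deltas:
    - [0,0,-0.045,0,0.05,0]
    - [-0.001,0,-0.09,0,0.1,0]
    - [-0.002,0,-0.135,0,0.15,0]
    - [-0.003,0,-0.18,0,0.2,0]
    - [-0.004,0,-0.224,0,0.244,0]

```text
t: 5.75
eef_pos: [0.5044, -0.1458, 0.0592]
tool_rot: [-0.074, 0.65, 0.754, 0.063]
wrist_force: [-0.0, -0.7, -2.0]
grip_width: 0.147
grasp_force: 60.6
```

Request:
play_rows:
  deltas:
    - [0,0,0,0,0,0]
    - [0,0,0,0,0,0]
    - [0,0.01,0,0,0,0]
    - [0,0.01,0,0,0,0]
    - [0,0.01,0,0,0,0]

```text
t: 6.25
eef_pos: [0.506, -0.1453, 0.0591]
tool_rot: [-0.073, 0.649, 0.754, 0.062]
wrist_force: [-0.8, -0.7, -0.1]
grip_width: 0.149
grasp_force: 60.6
```

```bash
python3 plan.py 505.5 -145.5 59.7 8.5 11 1; python3 - <<'E'
from h import *
d=load("side"); np.savez(f"side3.npz",**d); cv2.imwrite("pics/side3.png",cv2.resize(d["pixels"][80:260,260:460,::-1],None,fx=4,fy=3.3))
E
```

```text
t 6.25 now mm [ 506.  -145.3   59.1] w 0.149
[-0.0, -0.003, -0.004, -0.001, 0.0, 0.001]
```

View pics/side3.png

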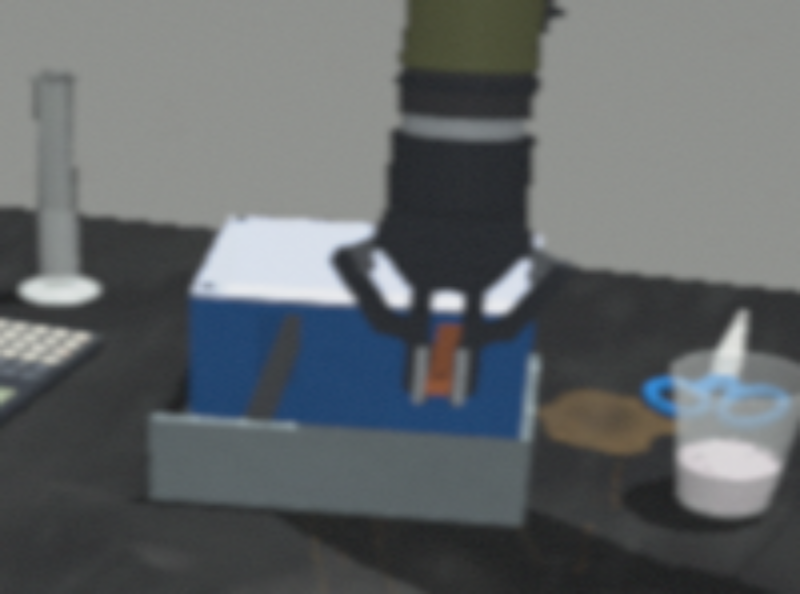

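The bar's outer end is between the pads at about (438,370) in the crop and visibly raised, and the grey bar hasn't moved. Next I draw it out along its own length.

Request:
play_rows:
  deltas:
    - [0.08,0,0,0,0,0]
    - [0.2,0,0,0,0,0]
    - [0.32,0,0,0,0,0]
    - [0.44,0,0,0,0,0]
    - [0.5,0,0,0,0,0]

```text
t: 6.8
eef_pos: [0.4947, -0.0703, 0.0742]
tool_rot: [-0.073, 0.649, 0.755, 0.063]
wrist_force: [0.4, 0.2, -1.0]
grip_width: 0.146
grasp_force: 60.5
```

Request:
play_rows:
  deltas:
    - [0.1,0,0,0,0,0]
    - [0.2,0,0,0,0,0]
    - [0.32,0,0,0,0,0]
    - [0.44,0,0,0,0,0]
    - [0.55,0,0,0,0,0]

```text
t: 7.3
eef_pos: [0.4832, 0.0086, 0.0897]
tool_rot: [-0.073, 0.649, 0.754, 0.063]
wrist_force: [-0.1, -0.8, -0.3]
grip_width: 0.152
grasp_force: 60.5
```

Request:
play_rows:
  deltas:
    - [0.1,0,0,0,0,0]
    - [0.2,0,0,0,0,0]
    - [0.32,0,0,0,0,0]
    - [0.44,0,0,0,0,0]
    - [0.6,0,0,0,0,0]

```text
t: 7.8
eef_pos: [0.4702, 0.0953, 0.1067]
tool_rot: [-0.072, 0.65, 0.754, 0.062]
wrist_force: [0.5, 0.2, -1.3]
grip_width: 0.15
grasp_force: 60.5
```

```bash
python3 plan.py 553.6 293.2 110 -15.6 0 2; python3 - <<'E'
from h import *
d=load("side"); np.savez(f"side4.npz",**d); cv2.imwrite("pics/side4.png",cv2.resize(d["pixels"][40:400,180:500,::-1],None,fx=1.66,fy=1.66))
E
```

```text
t 7.8 now mm [470.2  95.3 106.7] w 0.15
[0.602, 0.372, 0.105, -0.026, -0.12, 0.267]
[0.674, 0.236, 0.051, -0.026, -0.12, 0.267]
```

View pics/side4.png

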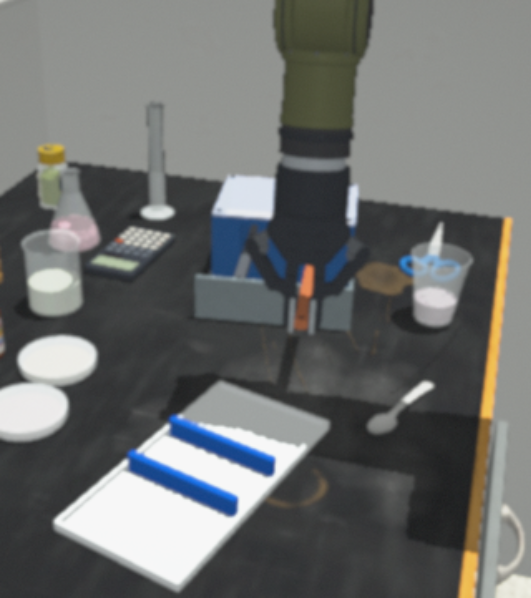

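The bar is out, with its outer end at about (303,310) in the crop and well clear of the lip. The tray is free in front of it, so I carry it there.

Request:
play_rows:
  deltas:
    - [0.12,0.08,0.02,-0.005,-0.024,0.05]
    - [0.24,0.15,0.04,-0.01,-0.048,0.11]
    - [0.36,0.22,0.06,-0.015,-0.072,0.16]
    - [0.48,0.3,0.08,-0.02,-0.096,0.21]
    - [0.602,0.372,0.105,-0.026,-0.12,0.267]

```text
t: 8.35
eef_pos: [0.5122, 0.1947, 0.1085]
tool_rot: [-0.036, 0.728, 0.683, 0.032]
wrist_force: [0.2, 0.9, -0.2]
grip_width: 0.155
grasp_force: 60.5
```

Request:
play_rows:
  deltas:
    - [0.13,0.05,0.01,-0.005,-0.024,0.05]
    - [0.27,0.1,0.02,-0.01,-0.048,0.11]
    - [0.4,0.15,0.03,-0.015,-0.072,0.16]
    - [0.53,0.19,0.04,-0.02,-0.096,0.21]
    - [0.674,0.236,0.051,-0.026,-0.12,0.267]

```text
t: 8.85
eef_pos: [0.5533, 0.2935, 0.11]
tool_rot: [0.0, 0.797, 0.604, -0.0]
wrist_force: [1.0, 0.6, 0.1]
grip_width: 0.149
grasp_force: 60.5
```

Request:
play_rows:
  deltas:
    - [0,0,0,0,0,0]
    - [0,0,0,0,0,0]
    - [0,0,0,0,0,0]
    - [0,0,0,0,0,0]
    - [0,0,0,0,0,0]

```text
t: 9.35
eef_pos: [0.5533, 0.2916, 0.1101]
tool_rot: [0.0, 0.797, 0.604, 0.0]
wrist_force: [-0.3, -0.2, -1.6]
grip_width: 0.15
grasp_force: 60.5
```

```bash
python3 plan.py 553.6 293.2 60 -15.6 0 1; python3 - <<'E'
from h import *
from rig import env
d=load("side");np.savez("side5.npz",**d); cv2.imwrite("pics/side5.png",d["pixels"][:,:,::-1])
t=load("top"); cv2.imwrite("pics/top5.png",t["pixels"][:,:,::-1])
E
```

```text
t 9.35 now mm [553.3 291.6 110.1] w 0.15
[0.011, -0.001, 0.334, 0.0, -0.0, -0.001]
```

View pics/side5.png

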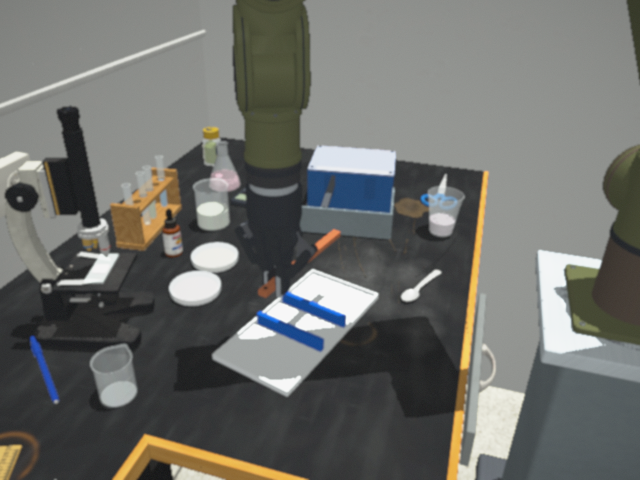

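The bar is level in the grip, from (265,290) to (338,236), above and parallel to the tray, with its shadow across the ribs. Lowering now.

Request:
play_rows:
  deltas:
    - [0.01,0,0.1,0,0,0]
    - [0.01,0,0.2,0,0,0]
    - [0.01,0,0.3,0,0,0]
    - [0.01,0,0.4,0,0,0]
    - [0.01,0,0.5,0,0,0]

```text
t: 9.95
eef_pos: [0.5541, 0.2936, 0.0346]
tool_rot: [0.0, 0.797, 0.605, 0.0]
wrist_force: [-1.2, -0.1, -0.6]
grip_width: 0.145
grasp_force: 60.5
```

Request:
play_rows:
  deltas:
    - [0,0,0.03,0,0,0]
    - [0,0,0.06,0,0,0]
    - [0,0,0.09,0,0,0]
    - [0,0,0.12,0,0,0]
    - [0,0,0.13,0,0,0]

```text
t: 10.45
eef_pos: [0.5541, 0.2939, 0.0154]
tool_rot: [0.0, 0.796, 0.605, 0.0]
wrist_force: [-0.3, -0.1, 0.7]
grip_width: 0.151
grasp_force: 60.5
```

Request:
play_rows:
  deltas:
    - [0,0,0.004,0,0,0]
    - [0,0,0.008,0,0,0]
    - [0,0,0.014,0,0,0]
    - [0,0,0.014,0,0,0]
    - [0,0,0.014,0,0,0]

```text
t: 10.95
eef_pos: [0.5541, 0.2939, 0.0135]
tool_rot: [0.0, 0.796, 0.605, 0.0]
wrist_force: [0.4, 0.5, -0.3]
grip_width: 0.152
grasp_force: 60.5
```

Request:
play_rows:
  deltas:
    - [0,0,0.005,0,0,0]
    - [0,0,0.01,0,0,0]
    - [0,0,0.01,0,0,0]
    - [0,0,0.01,0,0,0]

```text
t: 11.35
eef_pos: [0.5542, 0.294, 0.0124]
tool_rot: [0.0, 0.796, 0.605, 0.001]
wrist_force: [-0.5, -0.1, 4.4]
grip_width: 0.148
grasp_force: 61.1
```

Contact shows as 4.4 N upward. I release part-way and then retreat.

Request:
play_rows:
  deltas:
    - [0,0,0,0,0,0]
    - [0,0,0,0,0,0]
    - [0,0,0,0,0,0]
    - [0,0,0,0,0,0]
    - [0,0,0,0,0,0]
  grip: 0.4

```text
t: 11.85
eef_pos: [0.554, 0.2938, 0.0117]
tool_rot: [0.0, 0.796, 0.605, 0.0]
wrist_force: [0.0, -0.3, 1.0]
grip_width: 0.595
grasp_force: 0.0
```

Request:
play_rows:
  deltas:
    - [0,0,-0.05,0,0,0]
    - [0,0,-0.15,0,0,0]
    - [0,0,-0.35,0,0,0]
    - [0,0,-0.6,0,0,0]
    - [0,0,-0.8,0,0,0]

```text
t: 12.35
eef_pos: [0.5543, 0.2941, 0.1344]
tool_rot: [0.0, 0.796, 0.605, 0.001]
wrist_force: [0.1, 0.8, 0.3]
grip_width: 0.6
grasp_force: 0.0
```

Request:
play_rows:
  deltas:
    - [0,0,-0.2,0,0,0]
    - [0,0,-0.4,0,0,0]
    - [0,0,-0.5,0,0,0]
    - [0,0,-0.5,0,0,0]
    - [0,0,-0.5,0,0,0]

```text
t: 12.85
eef_pos: [0.5539, 0.2938, 0.2069]
tool_rot: [0.0, 0.796, 0.605, 0.0]
wrist_force: [0.4, -0.6, -1.0]
grip_width: 0.597
grasp_force: 0.0
```

```bash
python3 - <<'E'
from h import *
d=load("side");cv2.imwrite("pics/side6.png",d["pixels"][:,:,::-1])
c=big(mask(d["pixels"],(3,130,90),(20,255,255),(200,240,390,390)))[0]; print(rect(ray(d,c[:,0],.034)))
E
```

```text
(array([535.8, 230.6]), array([209.1,  15.5]), np.float32(74.9))
```

View pics/side6.png

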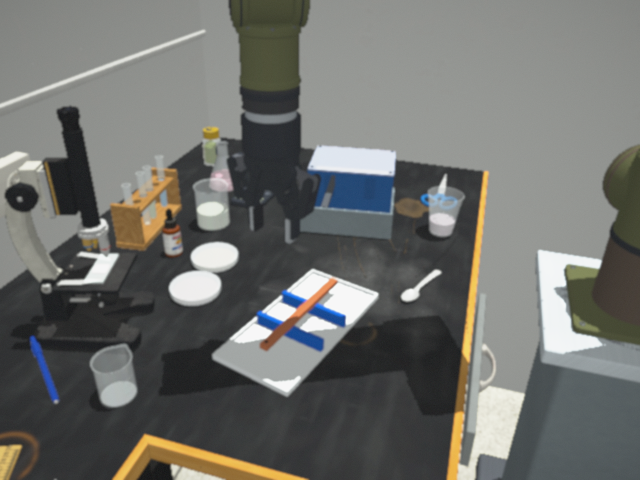

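The bar lies across both ribs from (265,345) to (335,282), about 5 mm off centre. The gripper is clear and the grey bar is still in its slot.

```bash
python3 -c "
from rig import env;print(env.finish_job())"
```

```text
the job is handed in; nothing more can be done
None
```

The copper bar lies level across both ribs of the tray, about 5 mm off centre and under 1° off lengthwise by the last camera measurement; the grey bar looks undisturbed in its slot, and the job was handed in at about 13 s with no verdict returned.

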